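# Hang the parts tray on the bench rail by its keyholes

## Task

Hang the blue parts tray on the aluminium rail: hold it by its black grip, pass its two keyholes over the two black screw heads that stand out of the rail's upper slot, then press it straight down until it is fully home on the screws, and let go. The screws are clamped somewhere near the middle of the rail, not exactly at the mark, so feel for them and never force the tray hard against the rail. Leave the other things on the bench where they are.

Things in the scene. Friction and masses are not known exactly. Their poses are not given: they have to be found in the camera images.
- tray: Blue sheet-steel tray, 0.22 to 0.35 kg, standing on the bench. Trough 140 wide (y), 56 deep (x), 30 high; behind it an upright back plate 140 wide, 3 thick, 88 high, with a black grip on its top edge. Origin: centre of the underside; x points from the front to the back plate, z up. The plate's rear face is at x = +28.
- tray_grip (a point): Where to hold the tray: in the black rubber grip, at tray x = 26.5, y = 0, 110 above the underside. The grip is 60 wide (y), 10 thick (x) and spans heights 88 to 122; hold it from above, fingers in front and behind (closing along the tray's x). Axes as the tray's.
- tray_entry (a point): Midway between the entry holes of the two keyholes, on the plate's rear face (tray x = 28, y = 0), 48 above the underside. The keyholes are at y = -40 and +40: entry hole 18 wide with a round foot at height 38, tapering above height 50 into a slot 9 wide (from 58 up) that ends at 67.5. The heads go in 45 to 50 above the underside. Axes as the tray's.
- tray_seat (a point): On the plate's rear face midway between the tops of the keyhole slots (tray x = 28, y = 0), 64 above the underside: level with the screws when the tray is fully home, 16 below its entry level. Here is a 9 mm hole into which the rail's spring ball drops at home. Axes as the tray's.
- rail: Aluminium profile rail, fixed, 360 long (y), 40 deep, from 90 to 170 above the bench; its two posts stand behind it, no higher. Origin: on the bench under the middle of its front face (the face is at x = 0); x points away from the robot into the rail, y along it. Never load it with more than about 40 N.
- rail_mark (a point): On the rail's front face at mid-length, 150 high, in the upper slot; axes as the rail's. Two black screws 80 apart stand here in a clamped strip whose middle is up to 28 to either side along y (not tracked; it does not move). Heads 14 in diameter, 5 thick, undersides 6 off the face, so they stand out 11; shanks 7 in diameter.
- rail_ball (a point): Point 3 in front of rail_mark: tip of the spring ball midway between the screws if they stood centred (it shifts with them, untracked). It stands out 3; 4 to 7 N push it in, and its friction can hold up a tray that is not pressed down. Plate play: behind the heads 3 in depth; shank to hole edge 5.5 sideways in the entry holes, 1 in the slots. All stops are rigid; if the slide catches, wiggle it.
- mug: Bystander: white mug, 91 high (mm), lying on the bench; origin at the middle of its underside.
- count_pad: Bystander: blue notebook, 148 x 109 x 14 (mm), lying on the bench; origin at the middle of its underside.
- marker_pen: Bystander: black and white marker pen, 135 long (mm), lying on the bench; origin at the middle of its underside.
- scissors: Bystander: scissors with blue handles, 199 long (mm), lying on the bench; origin at the middle of its underside.
- block_a: Bystander: light grey setting block with two holes, 32 x 50 x 22 (mm), lying on the bench; origin at the middle of its underside.
- screwdriver_a: Bystander: screwdriver with orange handle, 195 long (mm), lying on the bench; origin at the middle of its underside.
- screwdriver_b: Bystander: screwdriver with blue handle, 177 long (mm), lying on the bench; origin at the middle of its underside.

How it is judged:
By the outcome, as a careful person would: the job done as asked, in the order asked, and still so for the second after the job is handed in, with the robot touching nothing.
It also fails if it takes over 64 s, if anything falls off the work surface, if the arm or the gripper's body presses on something with over 40 N, if the wrist force passes 120 N, or if a joint passes its speed limit or range.

## Robot

A 6-joint arm with a two-finger parallel gripper is mounted at the origin on a cart in front of the work surface, level with it; the furniture and walls round the work are solid. World frame = base frame: x ahead of the robot, y to its left, z up, the work surface at z = 0. Lengths are in m, angles in rad, forces in N, time in s.
With the tool pointing down it reaches from about 0.35 to 0.775 m from the base axis. Payload 5.5 kg.
Tool frame: the origin (TCP) lies midway between the tips of the shut fingers; the grasp point (between the pads) lies grip_point_offset behind it (grip_point_offset is the distance from the TCP to the grasp point, in m); z points along the fingers, y is the direction in which the jaws open and shut (so a half turn about z gives the same grasp; the last joint's range is limited). The gripper opens to 85 mm and grips with 20 to 120 N. Pads are 22 mm wide; open, the fingers measure 114 mm over their backs; the gripper's body (76 mm by 85 mm) begins 54 mm behind the grasp point. The pads swing forward as they close: fully open they stand 13 mm farther back than shut.
Start: joints at [-0.14, 0.313, 0.046, 1.304, 0, 1.431], TCP at [0.575, -0, 0.231] pointing down, gripper open.
Joint ranges: [-2.76, 2.76], [-0.86, 1.69], [-1.03, 1.26], [-2.2, 2.34], [-1.47, 1.5], [-3.14, 3.14]. Speed limits (rad/s): [2.57, 2.57, 3.14, 3.14, 3.14, 3.14].

## Interface

Orientations are given as a unit quaternion [w, x, y, z].
In Python, from workcell import * gives the robot as it stands.
- The arm moves only by the tool send_rows, never from a script. Its argument "series" is one flat list of numbers, 7 for each row, row after row: the shift along the tool's x, y, z in cm, then the turn, a rotation vector about the tool's x, y, z in degrees, then the opening, from 0 (shut) to 1 (fully open). A call has 1 to 10 rows; each row is the pose to reach, as a shift and turn from the pose commanded when the call began, along the tool's axes at that moment; what a row does not reach only later rows make up. A row lasts 1/12 s, in which the tool goes at most 41.7 mm and 7.16 degrees, less where a joint would pass 70% of its speed; a pose out of reach is approached as far as the arm can. A call with a gripper value outside its range is refused whole. The fingers move at their own pace and stop on an object; "newtons" is the grip in N (left out, the last holds). Time passes only in rows, so rows that repeat a pose let the fingers close. It gives the time, the measured TCP pose, the force and the opening at its end, in the units of the state.
- get_state(): the state, without advancing time (a new reading comes with each control period).
- read_camera(name): name is "scene" or "side" or "wrist"; returns the picture (480x640x3 uint8, blue, green, red); there is no depth.
- camera_info(name): a dict with "K" (3x3 intrinsics, pixels), "xyz" and "attitude" of the camera in the world. Camera axes: x right, y down, z forward; pixel columns grow to the right and rows downward; lengths in m; the calibration is good to about 2 mm. A picture is of the moment at which its call begins: read the wrist's pose just before it. camera_info takes no time and is no camera call; for the wrist camera it gives the pose at the moment of the call.
- hand_in(): hands the job in, once; it reports no verdict.
Trained networks look in the newest picture that a camera, given by its name, has taken for a name from the list of things; names that differ only in an ending like _2 or _b are one class to them, and where a whole thing is asked for, a point or a joint stands for the part that bears it (a point fixed in the world has none). Each returns a list of dicts, best first, with "p" (0 to 1); they miss things now and then, are a little off and sometimes report something else, mostly with a low value. They report only what shows in the picture. A call takes as long as a camera call.
- silhouettes(camera, label): "pixels" (480x640 bool, what is visible of it) and "box" ([left, top, width, height] in pixels, round what is visible of it).
The state is a dict: "clock": time; "joint_pos": joint angles; "qvel": joint speeds; "tau": joint torques, N m; "tcp_pos": TCP position; "orientation": TCP orientation; "wrist_force": force on the tool from outside, world axes, zero at the start; "ft_torque": the same for the moment, N m; "finger_gap": finger opening in m.
Only numpy, scipy, OpenCV 4.12 (cv2) and the standard library are available. Lean on these libraries where they do the work, as an engineer would, in place of code of your own. Each camera call takes 0.05 s, during which the arm holds its last target. There are 200 camera calls.

## Working session

There is one attempt and no reset: what is moved stays moved. The work goes in short steps, Python scripts to look and compute and a tool call to move; the robot and the scene stay as the last step left them, time stands still between calls to the robot, and variables do not carry over. Pictures are saved under pics/ and viewed, about 8 in all and at most 12, crops included, and the job is handed in when it is done.

Besides the shell and the picture viewer there is one more tool, called after "Request:" as a command line: name --argument value ..., lists and objects as JSON in quotes. send_rows: Moves the arm, as the interface text tells. Its arguments: {"type":"object","properties":{"series":{"type":"array"},"newtons":{"type":"number"}},"required":["series"]}

```bash
mkdir -p pics; ls; python3 - <<'E'
from workcell import *
import cv2
print(get_state())
for n in("scene","side","wrist"):
    i=camera_info(n);print(n,i)
    cv2.imwrite(f"pics/{n}0.png",read_camera(n))
E
```

```text
pics
{'clock': 0.0, 'joint_pos': array([-1.39591880e-01,  3.14029410e-01,  4.49545413e-02,  1.30360958e+00,
        2.09837929e-05,  1.43121914e+00]), 'qvel': array([-0.00031358,  0.00130229,  0.00032943, -0.00148208,  0.00013912,
       -0.00107232]), 'tau': array([-2.90074182e-03, -4.80629075e+01,  2.98531097e+01,  1.95313990e-02,
       -3.83516899e-04, -4.27451073e-05]), 'tcp_pos': array([5.74473587e-01, 7.53654692e-05, 2.30382390e-01]), 'orientation': array([-7.60251930e-04,  7.07111667e-01,  7.07101265e-01, -5.59803067e-04]), 'wrist_force': array([0.31136091, 0.35584935, 1.2035671 ]), 'ft_torque': array([ 0.00223908, -0.00265697,  0.03536787]), 'finger_gap': 0.08543885365002019}
scene {'K': array([[533.09117159,   0.        , 325.66579395],
       [  0.        , 533.09117159, 240.0548086 ],
       [  0.        ,   0.        ,   1.        ]]), 'xyz': array([ 0.01503374, -0.66259151,  0.91977589]), 'attitude': array([-0.33965021,  0.8703382 , -0.33135443,  0.13173227])}
side {'K': array([[530.95470481,   0.        , 321.31982723],
       [  0.        , 530.95470481, 234.03887937],
       [  0.        ,   0.        ,   1.        ]]), 'xyz': array([ 0.04866437, -0.87474967,  0.71792364]), 'attitude': array([-0.44737239,  0.85055309, -0.24212553,  0.13338896])}
wrist {'K': array([[397.15053264,   0.        , 326.2524851 ],
       [  0.        , 397.15053264, 244.38318762],
       [  0.        ,   0.        ,   1.        ]]), 'xyz': array([0.57407996, 0.07595917, 0.3737725 ]), 'attitude': array([ 1.52568219e-01,  9.88292752e-01, -1.23028531e-04, -6.00136644e-04])}
```

View pics/scene0.png

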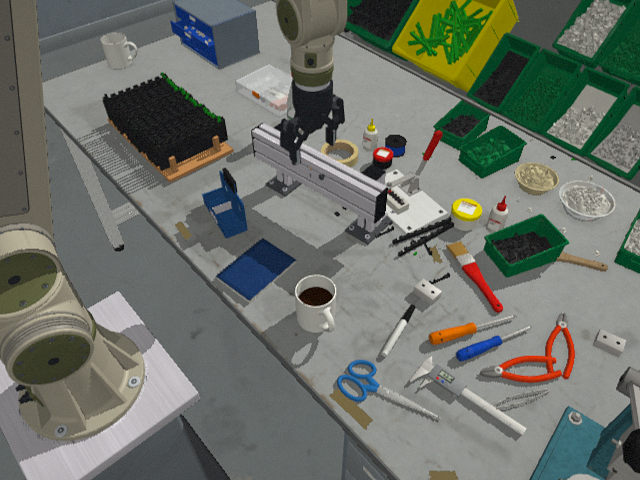

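View pics/side0.png

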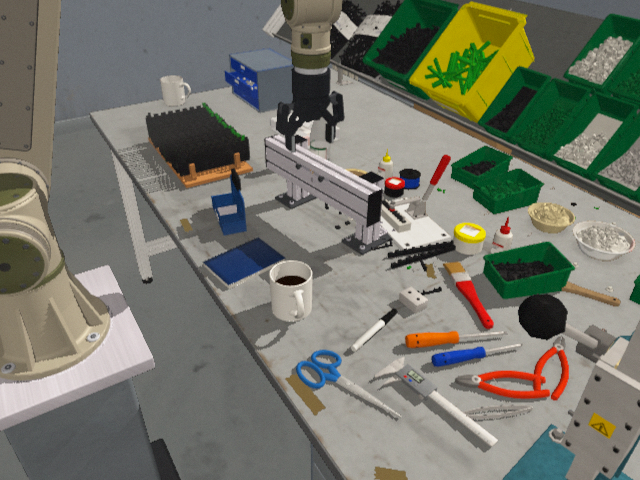

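View pics/wrist0.png

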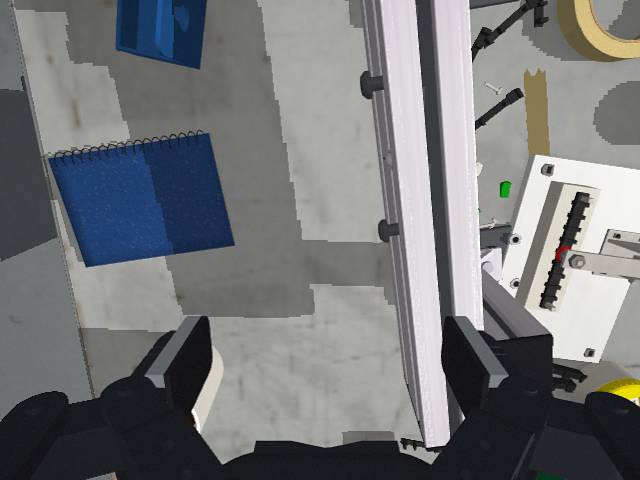

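```bash
cat > h.py <<'E'
from workcell import *
import numpy as np, cv2
from scipy.spatial.transform import Rotation as R
def rot(q): return R.from_quat(np.roll(q,-1)).as_matrix()
def ray(i,uv):
    d=np.linalg.inv(i["K"])@np.array([*uv,1.]); return np.array(i["xyz"]),rot(i["attitude"])@d
def onz(i,uv,z):
    o,d=ray(i,uv); return o+d*(z-o[2])/d[2]
def tri(*obs):
    A=np.zeros((3,3));b=np.zeros(3)
    for i,uv in obs:
        o,d=ray(i,uv);d=d/np.linalg.norm(d);P=np.eye(3)-np.outer(d,d);A+=P;b+=P@o
    x=np.linalg.solve(A,b)
    res=[np.linalg.norm(np.cross(x-ray(i,uv)[0],ray(i,uv)[1]/np.linalg.norm(ray(i,uv)[1]))) for i,uv in obs]
    return x,np.array(res)
def proj(i,p):
    c=i["K"]@(rot(i["attitude"]).T@(np.array(p)-i["xyz"])); return c[:2]/c[2]
E
python3 - <<'E'
from h import *
for n in("scene","side","wrist"):
    read_camera(n)
    for l in("tray","rail","mug","count_pad","tray_grip"):
        for s in silhouettes(n,l)[:2]: print(n,l,round(s["p"],2),s["box"])
# crops enlarged
a=cv2.imread("pics/scene0.png")[140:310,180:400]; b=cv2.imread("pics/side0.png")[120:290,190:410]
f=lambda x:cv2.resize(x,None,fx=3.5,fy=3.5,interpolation=cv2.INTER_CUBIC)
cv2.imwrite("pics/c_scene.png",f(a));cv2.imwrite("pics/c_side.png",f(b))
E
```

```text
scene tray 0.72 [200.8, 168.3, 46.9, 71.8]
scene rail 0.79 [248.5, 124.5, 142.3, 118.8]
scene mug 0.74 [294.0, 275.2, 44.1, 57.6]
scene count_pad 0.65 [218.7, 239.4, 80.1, 63.1]
scene tray_grip 0.81 [202.6, 167.7, 43.2, 69.6]
side tray 0.85 [211.9, 170.8, 33.9, 63.0]
side rail 0.87 [265.6, 132.5, 128.8, 117.6]
side mug 0.96 [269.4, 262.4, 40.9, 56.5]
side mug 0.53 [213.9, 168.5, 33.5, 64.2]
side count_pad 0.61 [203.0, 240.2, 81.4, 51.3]
side tray_grip 0.88 [210.7, 168.7, 36.6, 72.5]
side tray_grip 0.66 [430.2, 345.1, 89.6, 19.0]
wrist tray 0.83 [112.8, 1.6, 94.8, 66.6]
wrist rail 0.88 [355.8, 0.0, 196.9, 451.7]
wrist mug 0.98 [190.4, 348.1, 31.2, 85.7]
wrist count_pad 0.9 [47.4, 133.0, 190.4, 136.3]
wrist tray_grip 0.81 [115.6, 0.1, 92.1, 70.3]
```

```bash
python3 - <<'E'
from h import *
w=camera_info("wrist")
for uv in [(365,85),(381,231),(386,158)]: print(uv,onz(w,uv,.15).round(4))
# rail top front edge at z=.17 : points along image edge
for uv in [(366,0),(405,380)]: print("edge",onz(w,uv,.17).round(4))
for uv in [(116,48),(200,69),(207,0),(120,0)]: print("tray",onz(w,uv,.03).round(4),onz(w,uv,.088).round(4))
s=camera_info("scene");d=camera_info("side")
# grip from crops
print(tri((s,(229,170)),(d,(236,171))))
m=cv2.imread("pics/wrist0.png")
E
```

```text
(365, 85) [0.5949 0.0928 0.15  ]
(381, 231) [0.6066 0.013  0.15  ]
(386, 158) [0.6076 0.0551 0.15  ]
edge [0.5924 0.1271 0.17  ]
edge [ 0.6221 -0.0751  0.17  ]
tray [0.4091 0.129  0.03  ] [0.437  0.1201 0.088 ]
tray [0.4738 0.1138 0.03  ] [0.4907 0.1074 0.088 ]
tray [0.4837 0.1621 0.03  ] [0.499  0.1476 0.088 ]
tray [0.4175 0.1621 0.03  ] [0.4439 0.1476 0.088 ]
(array([0.48898028, 0.20185522, 0.11809185]), array([0.00132438, 0.00132438]))
```

```bash
python3 - <<'E'
import cv2,numpy as np
a=cv2.imread("pics/scene0.png")[155:245,190:270]; b=cv2.imread("pics/side0.png")[160:250,190:270]
f=lambda x:cv2.resize(x,None,fx=5,fy=5,interpolation=cv2.INTER_CUBIC)
cv2.imwrite("pics/c2.png",np.hstack([f(a),f(b)]))
E
```

```text
(no output)
```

View pics/c2.png

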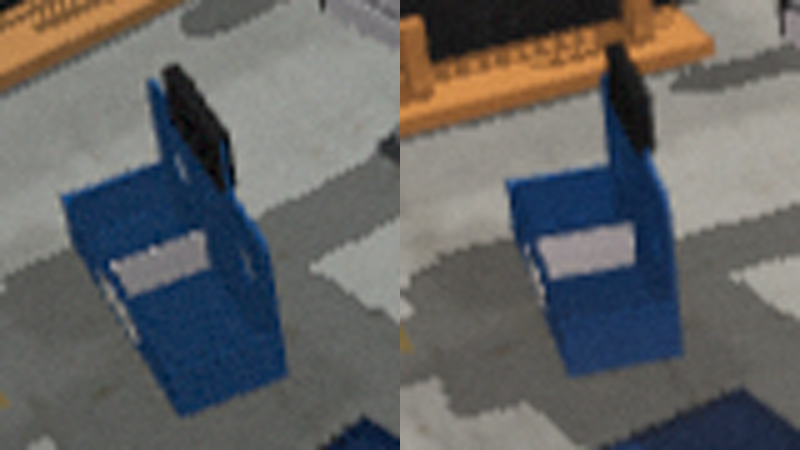

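Request:
send_rows --series '[3,-1.8,-0.8,0,0,0,1,6,-3.6,-1.5,0,0,0,1,9,-5.4,-2.2,0,0,0,1,12,-7,-2.8,0,0,0,1,13,-7.5,-3,0,0,0,1,13,-7.5,-3,0,0,0,1,13,-7.5,-3,0,0,0,1]'

```text
clock: 1.63
tcp_pos: [0.5002, 0.1303, 0.2616]
orientation: [0.001, 0.707, 0.708, 0.0]
wrist_force: [1.2, -0.5, -0.5]
finger_gap: 0.085
```

```bash
python3 - <<'E'
from h import *
import pickle
i=camera_info("wrist");im=read_camera("wrist");cv2.imwrite("pics/wrist1.png",im);pickle.dump(i,open("w1.pkl","wb"))
print(get_state()["tcp_pos"],i["xyz"],i["attitude"])
E
```

```text
[0.5004751  0.12967338 0.26122952] [0.49922387 0.20630937 0.40481148] [1.52886057e-01 9.88243278e-01 4.69472127e-04 9.25652837e-04]
```

View pics/wrist1.png

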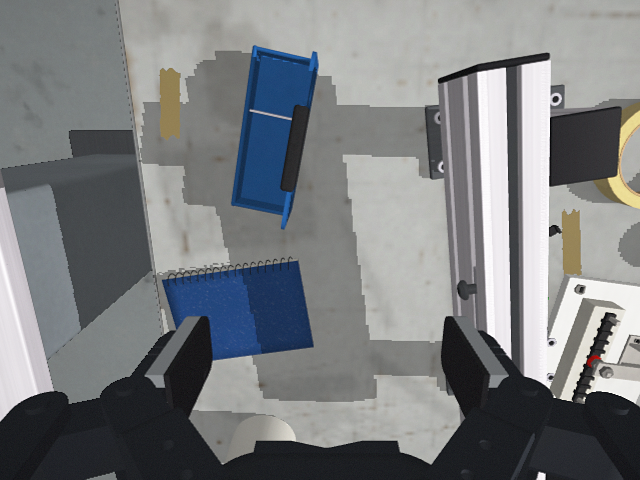

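```bash
python3 - <<'E'
from h import *
import pickle
from scipy.optimize import least_squares
w0={'K':camera_info("wrist")["K"],'xyz':np.array([0.57407996,0.07595917,0.3737725]),'attitude':np.array([1.52568219e-01,9.88292752e-01,-1.23028531e-04,-6.00136644e-04])}
pickle.dump(w0,open("w0.pkl","wb"))
w1=pickle.load(open("w1.pkl","rb"));s=camera_info("scene");d=camera_info("side")
# black grip min-area rect in wrist1
im=cv2.imread("pics/wrist1.png")
m=((im.max(2)<55)).astype(np.uint8);m[:95]=0;m[200:]=0;m[:,:275]=0;m[:,315:]=0
n,l,st,c=cv2.connectedComponentsWithStats(m);k=1+np.argmax(st[1:,4]);print(st[k],c[k])
print(cv2.boxPoints(cv2.minAreaRect(np.argwhere(l==k)[:,::-1].astype(np.float32))))
obs=[(w1,(254,46),(-28,70,30)),(w1,(233,206),(-28,-70,30)),(w1,(297,106),(21.5,30,122)),(w1,(282,190),(21.5,-30,122)),
 (w1,(309,107),(31.5,30,122)),(w1,(292.5,191),(31.5,-30,122)),
 (w0,(116,48),(-28,-70,30)),(s,(225.5,238),(-28,-70,0)),(s,(247,230),(28,-70,0)),(d,(224.5,235),(-28,-70,0)),(d,(246.5,231),(28,-70,0)),(d,(212,196),(-28,70,30)),(s,(202.5,195),(-28,70,30))]
def f(p):
    a=p[3];M=np.array([[np.cos(a),-np.sin(a),0],[np.sin(a),np.cos(a),0],[0,0,1]])
    return np.concatenate([proj(i,p[:3]+M@np.array(q)/1e3)-uv for i,uv,q in obs])
r=least_squares(f,[.45,.18,0,-.2],loss="soft_l1");print(r.x,np.degrees(r.x[3]));print(r.fun.reshape(-1,2).round(1))
p=r.x;a=p[3];ex=np.array([np.cos(a),np.sin(a)]);print("grip",p[:2]+.0265*ex)
# height check of grip
print(tri((w1,(303,106.5)),(s,(224.6,168)),(d,(233.5,169))))
print("screwL heights",tri((w0,(367,85)),(w1,(459,290))))
E
```

```text
[ 280  105   30   87 1310] [294.38854962 147.40076336]
[[279.37064 189.3688 ]
 [294.189   104.1633 ]
 [309.59268 106.84219]
 [294.77432 192.0477 ]]
[ 0.45190364  0.19085816  0.00101291 -0.20573316] -11.787641993540362
[[ 0.7  0. ]
 [-0.6 -1.8]
 [-1.6 -2.5]
 [-1.9  0.8]
 [ 1.1 -0.2]
 [ 1.4  2.6]
 [ 1.6  1.2]
 [-0.2  0.5]
 [ 0.1 -0.1]
 [-1.5  0. ]
 [-0.4 -0.4]
 [-1.3  0. ]
 [-1.  -1. ]]
grip [0.47784479 0.18544461]
(array([0.48539161, 0.21343461, 0.11913028]), array([0.00162226, 0.00081101, 0.00106354]))
screwL heights (array([0.59410885, 0.09228667, 0.14911548]), array([0.00131142, 0.00131142]))
```

```bash
python3 -c "
import workcell;print(workcell.grip_point_offset if hasattr(workcell,'grip_point_offset') else dir(workcell))"
```

```text
0.0187
```

Request:
send_rows --series '[1.8,-0.8,0,0,0,4,1,3.6,-1.5,0,0,0,8,1,5.5,-2.2,0,0,0,11.8,1,5.55,-2.25,3,0,0,11.8,1,5.55,-2.25,6,0,0,11.8,1,5.55,-2.25,8,0,0,11.8,1,5.55,-2.25,9,0,0,11.8,1,5.55,-2.25,9,0,0,11.8,1,5.55,-2.25,9,0,0,11.8,1]'

```text
clock: 2.43
tcp_pos: [0.478, 0.1846, 0.1712]
orientation: [-0.0, 0.777, 0.63, -0.0]
wrist_force: [-0.5, -0.5, 0.8]
finger_gap: 0.0856
```

Request:
send_rows --series '[0,0,3,0,0,0,1,0,0,6,0,0,0,1,0,0,7.5,0,0,0,1,0,0,8,0,0,0,1,0,0,8,0,0,0,1]'

```text
clock: 2.85
tcp_pos: [0.4779, 0.1852, 0.0915]
orientation: [-0.0, 0.776, 0.63, -0.0]
wrist_force: [-0.4, 0.5, -0.1]
finger_gap: 0.0853
```

```bash
python3 - <<'E'
from h import *
import pickle
cv2.imwrite("pics/wrist2.png",read_camera("wrist"));cv2.imwrite("pics/side2.png",read_camera("side"))
a=cv2.imread("pics/wrist2.png");b=cv2.imread("pics/side2.png")[120:280,180:400]
b=cv2.resize(b,(440,320),interpolation=cv2.INTER_CUBIC);a=cv2.resize(a,(360,270))
c=np.zeros((320,800,3),np.uint8);c[:270,:360]=a;c[:,360:]=b;cv2.imwrite("pics/v6.png",c);print(get_state()["wrist_force"],get_state()["tcp_pos"])
E
```

```text
[ 0.47892085 -0.02139525  0.72463956] [0.47911234 0.18559924 0.09304705]
```

View pics/v6.png

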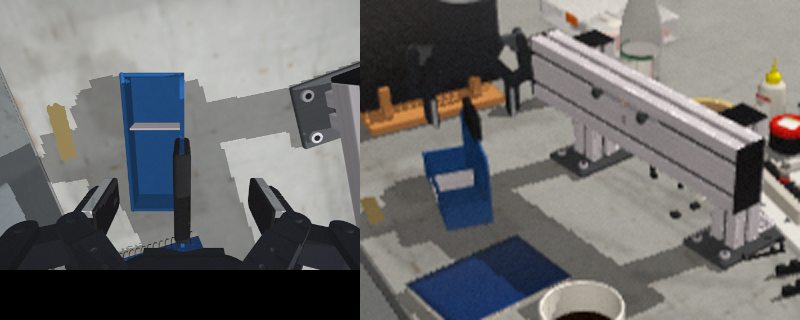

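```bash
python3 - <<'E'
from h import *
w=camera_info("wrist");d=camera_info("side");st=get_state()
T=rot(st["orientation"]);t=st["tcp_pos"]
for y in(-.03,0,.03):
  for x in(-.005,.005):
    p=t+T@np.array([y,x,-.0307]);print(y,x,proj(w,p).round(),proj(d,p).round())
print(proj(d,t), proj(d,t+T@[0,.043,-.013]),proj(d,t+T@[0,-.043,-.013]),proj(w,t+T@[0,-.043,-.013]))
for l in("tray",):
  print([ (s["p"],s["box"]) for s in silhouettes("wrist",l)])
im=cv2.imread("pics/wrist2.png");c=im[220:480,250:400];cv2.imwrite("pics/x.png",c)
print((im[240:470,322].max(1)).tolist()[::6])
E
```

```text
-0.03 -0.005 [313. 435.] [236. 178.]
-0.03 0.005 [342. 435.] [240. 178.]
0 -0.005 [312. 361.] [233. 173.]
0 0.005 [343. 361.] [237. 172.]
0.03 -0.005 [311. 276.] [231. 167.]
0.03 0.005 [344. 276.] [235. 167.]
[236.39139777 183.67673554] [253.41368543 176.09100332] [218.13286065 181.80643929] [211.21914878 333.56446044]
[(0.96, [209.7, 129.2, 130.0, 309.2])]
[117, 124, 82, 76, 82, 82, 44, 45, 48, 45, 47, 44, 47, 48, 45, 42, 45, 46, 46, 32, 28, 33, 34, 33, 33, 33, 30, 33, 34, 32, 34, 32, 59, 157, 91, 36, 33, 35, 35]
```

Request:
send_rows --series '[0,-0.15,0,0,0,0,0.6,0,-0.15,0,0,0,0,0.3,0,-0.15,0,0,0,0,0,0,-0.15,0,0,0,0,0,0,-0.15,0,0,0,0,0,0,-0.15,0,0,0,0,0,0,-0.15,0,0,0,0,0,0,-0.15,0,0,0,0,0,0,-0.15,0,0,0,0,0,0,-0.15,0,0,0,0,0]' --newtons 60

```text
clock: 3.83
tcp_pos: [0.4763, 0.1858, 0.0913]
orientation: [0.0, 0.776, 0.631, 0.0]
wrist_force: [-0.1, -0.4, 0.7]
finger_gap: 0.0092
```

Request:
send_rows --series '[0,0,-2,0,0,0,0,0,0,-5,0,0,0,0,0,0,-8,0,0,0,0,0,0,-11,0,0,0,0,0,0,-14,0,0,0,0,0,0,-14,0,0,0,0,0,0,-14,0,0,0,0]'

```text
clock: 4.42
tcp_pos: [0.4768, 0.186, 0.2324]
orientation: [0.001, 0.776, 0.631, 0.001]
wrist_force: [-0.7, -0.3, -3.6]
finger_gap: 0.0091
```

```bash
python3 - <<'E'
from h import *
s=get_state();print(s["tcp_pos"],s["wrist_force"],s["finger_gap"])
for n in("scene","side"): cv2.imwrite(f"pics/{n}3.png",read_camera(n))
a=cv2.imread("pics/wrist0.png")[60:260,345:425];b=cv2.imread("pics/wrist1.png")[260:320,440:520]
c=cv2.imread("pics/scene3.png")[130:190,270:350];d=cv2.imread("pics/side3.png")[140:200,270:350]
f=lambda x,k:cv2.resize(x,None,fx=k,fy=k,interpolation=cv2.INTER_CUBIC)
o=np.zeros((600,800,3),np.uint8);o[:,:240]=f(a,3);o[:300,240:640]=f(c,5);o[300:,240:640]=f(d,5);o[:120,640:]=f(b,2)
cv2.imwrite("pics/v7.png",o)
E
```

```text
[0.47683957 0.18602302 0.23239808] [-0.71298488 -0.29802207 -3.63527607] 0.009128825648373012
```

View pics/v7.png

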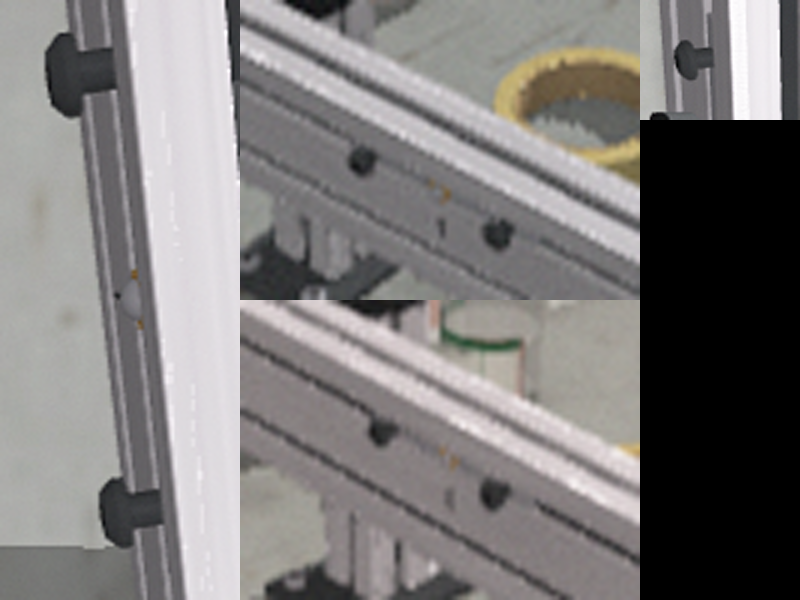

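```bash
python3 - <<'E'
from h import *
import pickle
w0=pickle.load(open("w0.pkl","rb"));w1=pickle.load(open("w1.pkl","rb"));s=camera_info("scene");d=camera_info("side")
from scipy.optimize import least_squares
L=[(w0,(365.7,85)),(w1,(463.5,289.5)),(s,(294.2,162)),(d,(298.4,166.4))];Rr=[(w0,(384,230.7)),(s,(321.4,176.8)),(d,(320.8,178.8))]
a,ra=tri(*L);b,rb=tri(*Rr);print(a,ra,b,rb,np.linalg.norm(a-b))
print(tri(*L[:2])[0])
y=a-b;print("yaw",np.degrees(np.arctan2(-y[0],y[1])))
# fit with 80 spacing, z=.15
def f(p):
    u=np.array([-np.sin(p[3]),np.cos(p[3]),0])*.04
    return np.concatenate([proj(i,p[:3]+u)-uv for i,uv in L]+[proj(i,p[:3]-u)-uv for i,uv in Rr])
r=least_squares(f,[.6,.05,.15,.14],loss="soft_l1");p=r.x;print(p,np.degrees(p[3]),r.fun.reshape(-1,2).round(1).tolist())
# rail top front edge line from wrist0, wrist1 via z=.17
for nm,w,rows in(("wrist0",w0,range(110,360,40)),):
    g=cv2.cvtColor(cv2.imread(f"pics/{nm}.png"),6)
    P=[]
    for v in(20,130,190,280,320,340):
        print(v,g[v,355:420].tolist()[::3]) if v in(190,) else 0
for uv in [(368,30),(376,110),(397,310)]: print(onz(w0,uv,.17))
E
```

```text
[0.59656236 0.0920433  0.15008972] [0.00219664 0.00093142 0.00155016 0.00190852] [0.60933628 0.01278893 0.15032537] [0.00197107 0.00097518 0.00117676] 0.0802775445741744
[0.59477555 0.09294405 0.15133671]
yaw 9.155977816927452
[0.60134297 0.05319729 0.15063976 0.15858671] 9.086349444039092 [[1.1, 0.2], [-0.6, 0.2], [-1.1, 0.5], [-1.5, -0.3], [0.4, 0.1], [-1.1, 0.4], [-1.4, -0.2]]
190 [172, 173, 173, 172, 169, 174, 173, 172, 171, 109, 144, 99, 95, 133, 102, 200, 221, 220, 228, 219, 221, 224]
[0.59305006 0.11485076 0.17      ]
[0.59802732 0.08001261 0.17      ]
[ 0.61396394 -0.02756264  0.17      ]
```

```bash
python3 - <<'E'
from h import *
import pickle
w0=pickle.load(open("w0.pkl","rb"));w1=pickle.load(open("w1.pkl","rb"))
for w,nm,vs,u0 in((w0,"wrist0",[20,40,130,160,190,200,280,300,340],lambda v:381+(v-60)*.1285),(w1,"wrist1",[100,140,180,220,240,260,310],lambda v:474+(v-100)*.09)):
    g=cv2.GaussianBlur(cv2.cvtColor(cv2.imread(f"pics/{nm}.png"),6),(3,3),0).astype(float);P=[]
    for v in vs:
        c=int(u0(v));seg=np.diff(g[v,c-15:c+16]);k=np.argmax(seg);P.append(onz(w,(c-15+k+.5,v),.17)); print(v,c-15+k,seg[k].round(),P[-1].round(4))
    P=np.array(P);A=np.polyfit(P[:,1],P[:,0],1);print(np.degrees(np.arctan(-A[0])),np.polyval(A,[.093,.053,.013]))
E
```

```text
20 381 45.0 [0.5991 0.1189 0.17  ]
40 383 46.0 [0.6004 0.1107 0.17  ]
130 393 46.0 [0.607  0.0707 0.17  ]
160 396 46.0 [0.6093 0.0561 0.17  ]
190 399 48.0 [0.6116 0.0409 0.17  ]
200 400 55.0 [0.6124 0.0357 0.17  ]
280 408 51.0 [ 0.6194 -0.0092  0.17  ]
300 410 51.0 [ 0.6212 -0.0213  0.17  ]
340 414 52.0 [ 0.6252 -0.0469  0.17  ]
8.937713155843552 [0.60330754 0.60959835 0.61588916]
100 477 58.0 [0.5838 0.2162 0.17  ]
140 479 54.0 [0.5874 0.1947 0.17  ]
180 480 55.0 [0.5907 0.1718 0.17  ]
220 482 58.0 [0.5948 0.1475 0.17  ]
240 483 54.0 [0.597  0.1348 0.17  ]
260 483 55.0 [0.5986 0.1216 0.17  ]
310 485 57.0 [0.6041 0.0869 0.17  ]
8.901410939333072 [0.60321403 0.60947887 0.61574371]
```

Request:
send_rows --series '[-1.5,1.6,0,0,0,-3,0,-3.5,3.8,0,0,0,-7,0,-6,6.4,0,0,0,-12,0,-8.5,9.1,0,0,0,-16,0,-10.4,11.2,0,0,0,-19,0,-11.4,12.2,0,0,0,-20.7,0,-11.44,12.27,1,0,0,-20.7,0,-11.44,12.27,2.5,0,0,-20.7,0,-11.44,12.27,3.6,0,0,-20.7,0,-11.44,12.27,3.86,0,0,-20.7,0]'

```text
clock: 5.35
tcp_pos: [0.5697, 0.0493, 0.188]
orientation: [-0.003, 0.65, 0.76, -0.002]
wrist_force: [-0.4, -0.6, -4.1]
finger_gap: 0.0089
```

Request:
send_rows --series '[0,0,0,0,0,0,0,0,0,0,0,0,0,0,0,0,0,0,0,0,0]'

```text
clock: 5.6
tcp_pos: [0.5728, 0.0492, 0.193]
orientation: [0.0, 0.65, 0.76, 0.0]
wrist_force: [-0.4, 0.9, -2.5]
finger_gap: 0.0092
```

```bash
python3 - <<'E'
from h import *
import pickle
s=get_state();i=camera_info("wrist");print(s["tcp_pos"],s["orientation"],s["wrist_force"],np.degrees(2*np.arctan2(s["orientation"][2],s["orientation"][1]))-90)
pickle.dump((i,s),open("w4.pkl","wb"))
for n in("wrist","scene","side"): cv2.imwrite(f"pics/{n}4.png",read_camera(n))
a=cv2.imread("pics/wrist4.png");b=cv2.imread("pics/scene4.png")[110:230,230:350];c=cv2.imread("pics/side4.png")[110:230,230:350]
o=np.zeros((600,800,3),np.uint8);o[:375,:500]=cv2.resize(a,(500,375));o[:300,500:]=cv2.resize(b,(300,300),interpolation=2);o[300:,500:]=cv2.resize(c,(300,300),interpolation=2);cv2.imwrite("pics/v8.png",o)
E
```

```text
[0.57276769 0.0491659  0.19299091] [1.32048237e-04 6.49931482e-01 7.59992781e-01 1.55006766e-04] [-0.4374547   0.94842712 -2.5183496 ] 8.927125807868663
```

View pics/v8.png

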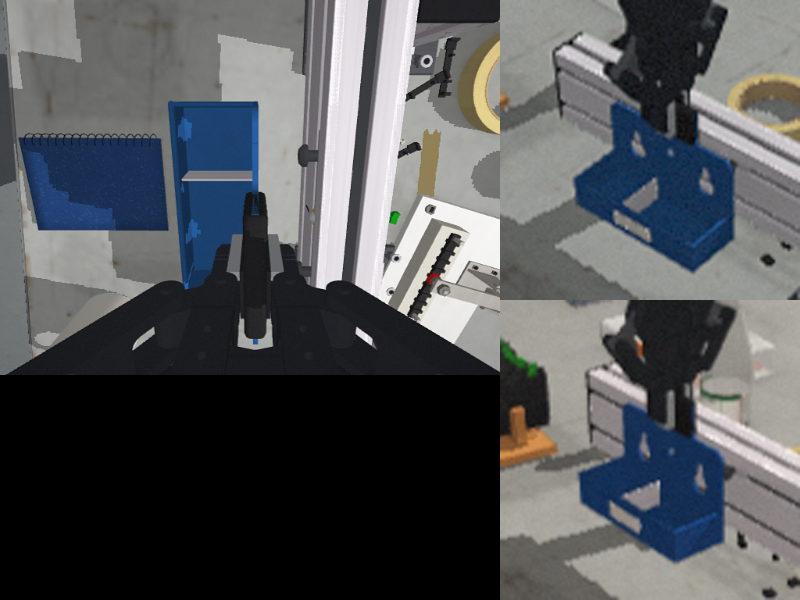

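```bash
python3 - <<'E'
from h import *
import pickle
from scipy.optimize import least_squares
w,st=pickle.load(open("w4.pkl","rb"));s=camera_info("scene");d=camera_info("side")
H={}
for nm in("scene","side"):
    im=cv2.imread(f"pics/{nm}4.png").astype(int)
    blue=((im[...,0]-im[...,2])>35).astype(np.uint8)
    reg=np.zeros_like(blue);reg[150:225,255:330]=blue[150:225,255:330]
    cs,_h=cv2.findContours(reg,cv2.RETR_CCOMP,cv2.CHAIN_APPROX_NONE)
    out=[]
    for c,hh in zip(cs,_h[0]):
        if hh[3]>=0 and cv2.contourArea(c)>8:
            m=cv2.moments(c);out.append((m["m10"]/m["m00"],m["m01"]/m["m00"],m["m00"]))
    print(nm,[tuple(np.round(o,1)) for o in out]);H[nm]=out
T=rot(st["orientation"]);t=st["tcp_pos"]
g=cv2.imread("pics/wrist4.png")
o=g[100:400,180:420]
for lab in("tray",):
    x=silhouettes("wrist",lab);print(x[0]["box"])
hs=lambda nm:sorted([o[:2] for o in H[nm]])
E
```

```text
scene [(np.float64(282.6), np.float64(200.1), np.float64(107.0)), (np.float64(286.8), np.float64(188.3), np.float64(128.5)), (np.float64(312.2), np.float64(182.3), np.float64(52.0)), (np.float64(284.9), np.float64(167.5), np.float64(44.5))]
side [(np.float64(279.5), np.float64(196.6), np.float64(95.0)), (np.float64(287.5), np.float64(188.0), np.float64(133.0)), (np.float64(309.7), np.float64(181.3), np.float64(43.5)), (np.float64(287.4), np.float64(168.7), np.float64(36.5))]
[212.6, 127.3, 130.9, 311.7]
```

```bash
python3 - <<'E'
from h import *
import pickle
from scipy.optimize import least_squares
w,st=pickle.load(open("w4.pkl","rb"));w0=pickle.load(open("w0.pkl","rb"));s=camera_info("scene");d=camera_info("side")
yaw=np.radians(8.92);ex=np.array([np.cos(yaw),np.sin(yaw),0]);ey=np.array([-ex[1],ex[0],0]);ez=np.array([0,0,1.])
F0=np.array([.6096,.0545,.15]);t=st["tcp_pos"]
screw={"w0":(w0,[(365.7,85),(384,230.7)]),"s":(s,[(294.2,162),(321.4,176.8)]),"d":(d,[(298.4,166.4),(320.8,178.8)]),"w4":(w,[(388,198)])}
hole={"s":(s,[(284.9,167.5),(312.2,182.3)]),"d":(d,[(287.4,168.7),(309.7,181.3)])}
def scr(p):
    return [(proj(i,F0+p[0]*ex+p[1]*ey+p[2]*ez-.0085*ex+sg*.04*ey)-np.array(uv)) for n,(i,l) in sel.items() for sg,uv in zip((1,-1),l)]
for ks in(["w0","w4"],["s"],["d"],["w0","s","d","w4"]):
    sel={k:screw[k] for k in ks}
    fx=lambda q:np.concatenate(scr([0,q[0],q[1]])) # depth fixed by face
    r=least_squares(fx,[0,0]);print("screw",ks,(r.x*1e3).round(2),r.fun.round(1))
# nominal tray: origin from tcp
O=t-.0265*ex-ez*.0913
for ks in(["s"],["d"]):
    fx=lambda q:np.concatenate([proj(i,O+q[0]*ey+q[1]*ez+.0265*ex+.0515*ez+sg*.04*ey)-np.array(uv) for k in ks for i,l in[hole[k]] for sg,uv in zip((1,-1),l)])
    r=least_squares(fx,[0,0]);print("hole",ks,(r.x*1e3).round(2),r.fun.round(1))
for p in((-28,70,30),(-28,-70,30)): print(proj(w,O+p[0]/1e3*ex+p[1]/1e3*ey+p[2]/1e3*ez))
print("tray entry rel F0 in rail axes:",(O+.028*ex+.0475*ez-F0)@np.array([ex,ey,ez]).T*1e3)
E
```

```text
screw ['w0', 'w4'] [ 0.19 -0.63] [ 0.8 -0.  -0.4 -0.8  0.2  0.6]
screw ['s'] [-3.56  3.83] [-0.  0.  0. -0.]
screw ['d'] [-5.29  2.21] [-0.1 -0.1  0.1  0.1]
screw ['w0', 's', 'd', 'w4'] [ 0.14 -0.01] [ 0.9  0.  -0.3 -0.4 -1.2  0.7 -1.3  0.6 -1.6 -0.1 -1.5  0.1  0.4  0.9]
hole ['s'] [-1.86  2.3 ] [-0.  -0.1  0.   0.2]
hole ['d'] [-1.37  0.9 ] [-0.1 -0.2  0.1  0.1]
[217.85002154 131.48445331]
[237.08256505 373.16535582]
tray entry rel F0 in rail axes: [-35.71392775   0.44145643  -0.80908536]
```

Request:
send_rows --series '[-0.1,0.5,-0.08,0,0,0,0,-0.1,1.2,-0.08,0,0,0,0,-0.1,1.9,-0.08,0,0,0,0,-0.1,2.2,-0.08,0,0,0,0,-0.1,2.2,-0.08,0,0,0,0,-0.1,2.2,-0.08,0,0,0,0]'

```text
clock: 6.3
tcp_pos: [0.5949, 0.0512, 0.1932]
orientation: [-0.0, 0.65, 0.76, -0.0]
wrist_force: [0.2, -0.2, -3.7]
finger_gap: 0.0093
```

```bash
python3 - <<'E'
from h import *
import pickle
s=get_state();i=camera_info("wrist");print(s["tcp_pos"],s["wrist_force"])
pickle.dump((i,s),open("w5.pkl","wb"))
for n in("wrist","scene","side"): cv2.imwrite(f"pics/{n}5.png",read_camera(n))
a=cv2.imread("pics/wrist5.png")[100:400,200:440];b=cv2.imread("pics/scene5.png")[140:215,260:335];c=cv2.imread("pics/side5.png")[140:215,260:335]
f=lambda x,k:cv2.resize(x,None,fx=k,fy=k,interpolation=cv2.INTER_CUBIC)
o=np.zeros((600,800,3),np.uint8);o[:,:480]=f(a,2);o[:300,480:780]=f(b,4);o[300:,480:780]=f(c,4);cv2.imwrite("pics/v9.png",o)
E
```

```text
[0.59486834 0.05117956 0.19316018] [ 0.17009353 -0.16167978 -3.6592235 ]
```

View pics/v9.png

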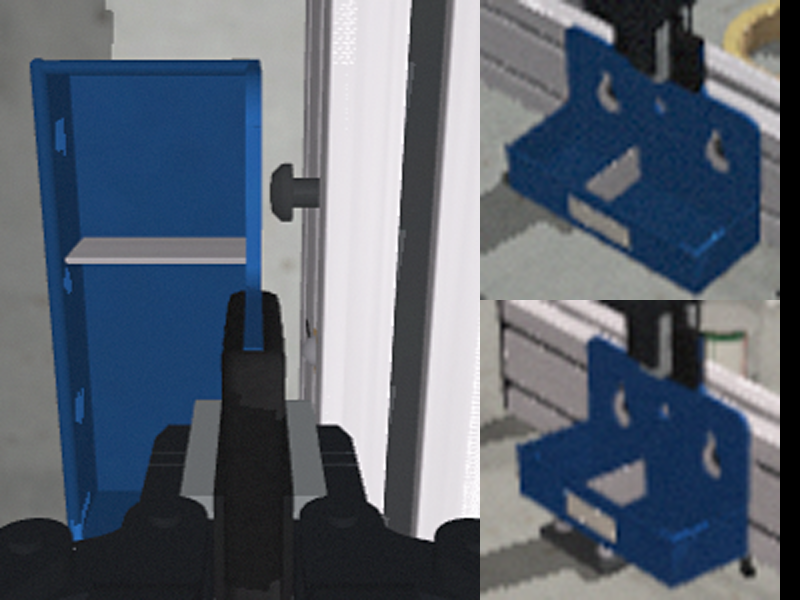

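```bash
python3 - <<'E'
from h import *
import pickle
w,st=pickle.load(open("w5.pkl","rb"));t=st["tcp_pos"]
yaw=np.radians(8.92);ex=np.array([np.cos(yaw),np.sin(yaw),0]);ey=np.array([-ex[1],ex[0],0]);ez=np.array([0,0,1.])
F0=np.array([.6096,.0545,.15]);O=t-.0265*ex-ez*.0913
P=lambda x,y,z:O+(x*ex+y*ey+z*ez)/1e3
for p,ob in(((-28,70,30),(216.5,130)),((28,70,60),(331,131)),((28,70,80),(331,131)),((26.5,30,122),(328,245))): print(p,proj(w,P(*p)).round(1),ob,proj(w,P(p[0],p[1]+1,p[2])).round(1))
for p,ob in(((-8.5,40,0),(342.5,196)),((-11,40,0),(336,196)),((-3,0,0),(353,272.5))): print(p,proj(w,F0+(p[0]*ex+p[1]*ey)/1e3).round(1),ob)
print((O+.028*ex+.0475*ez-F0)@np.array([ex,ey,ez]).T*1e3)
E
```

```text
(-28, 70, 30) [218.  131.5] (216.5, 130) [217.8 129.4]
(28, 70, 60) [331.7 133.6] (331, 131) [331.7 131.2]
(28, 70, 80) [332.4 135.5] (331, 131) [332.4 132.8]
(26.5, 30, 122) [328.9 276.9] (328, 245) [328.9 273.8]
(-8.5, 40, 0) [341.9 196.2] (342.5, 196)
(-11, 40, 0) [336.6 196.2] (336, 196)
(-3, 0, 0) [351.9 274.7] (353, 272.5)
[-13.56834094  -0.99606559  -0.63981768]
```

Request:
send_rows --series '[0,0.15,-0.08,0,0,0,0,0,0.3,-0.08,0,0,0,0,0,0.4,-0.08,0,0,0,0,0,0.45,-0.08,0,0,0,0,0,0.45,-0.08,0,0,0,0]'

```text
clock: 6.87
tcp_pos: [0.5993, 0.0518, 0.1944]
orientation: [0.0, 0.65, 0.76, 0.0]
wrist_force: [-0.5, -0.8, -3.4]
finger_gap: 0.0089
```

Request:
send_rows --series '[0,0.1,0,0,0,0,0,0,0.2,0,0,0,0,0,0,0.3,0,0,0,0,0,0,0.35,0,0,0,0,0,0,0.35,0,0,0,0,0]'

```text
clock: 7.28
tcp_pos: [0.6027, 0.0524, 0.1943]
orientation: [0.0, 0.65, 0.76, 0.0]
wrist_force: [0.6, 0.3, -3.0]
finger_gap: 0.0091
```

Request:
send_rows --series '[0,0.1,0,0,0,0,0,0,0.2,0,0,0,0,0,0,0.3,0,0,0,0,0,0,0.35,0,0,0,0,0,0,0.35,0,0,0,0,0]'

```text
clock: 7.7
tcp_pos: [0.6056, 0.0529, 0.1942]
orientation: [-0.0, 0.65, 0.76, -0.0]
wrist_force: [-1.7, -0.2, -3.9]
finger_gap: 0.0088
```

Request:
send_rows --series '[0,0.05,0,0,0,0,0,0,0.1,0,0,0,0,0,0,0.1,0,0,0,0,0,0,0.1,0,0,0,0,0]'

```text
clock: 8.03
tcp_pos: [0.6063, 0.053, 0.1941]
orientation: [-0.0, 0.65, 0.76, -0.001]
wrist_force: [-3.5, -1.2, -1.7]
finger_gap: 0.0088
```

Request:
send_rows --series '[0,0.05,0,0,0,0,0,0,0.1,0,0,0,0,0,0,0.1,0,0,0,0,0,0,0.1,0,0,0,0,0]'

```text
clock: 8.37
tcp_pos: [0.6076, 0.0532, 0.1942]
orientation: [-0.0, 0.65, 0.76, -0.0]
wrist_force: [-4.9, -0.9, -2.9]
finger_gap: 0.0091
```

Request:
send_rows --series '[0,0,0.1,0,0,0,0,0,0,0.2,0,0,0,0,0,0,0.3,0,0,0,0,0,0,0.4,0,0,0,0,0,0,0.4,0,0,0,0]'

```text
clock: 8.78
tcp_pos: [0.6074, 0.0532, 0.1898]
orientation: [-0.001, 0.65, 0.76, -0.0]
wrist_force: [-5.1, -1.3, -4.1]
finger_gap: 0.0091
```

Request:
send_rows --series '[0,0,0.1,0,0,0,0,0,0,0.2,0,0,0,0,0,0,0.3,0,0,0,0,0,0,0.4,0,0,0,0,0,0,0.4,0,0,0,0]'

```text
clock: 9.2
tcp_pos: [0.6074, 0.0533, 0.1859]
orientation: [-0.0, 0.65, 0.76, -0.0]
wrist_force: [-5.3, -0.8, -3.7]
finger_gap: 0.0092
```

Request:
send_rows --series '[0,0,0.1,0,0,0,0,0,0,0.2,0,0,0,0,0,0,0.3,0,0,0,0,0,0,0.4,0,0,0,0,0,0,0.4,0,0,0,0]'

```text
clock: 9.62
tcp_pos: [0.6073, 0.0532, 0.1815]
orientation: [-0.001, 0.65, 0.76, -0.001]
wrist_force: [-5.4, -1.2, -6.8]
finger_gap: 0.0094
```

Request:
send_rows --series '[0,0,0.1,0,0,0,0,0,0,0.2,0,0,0,0,0,0,0.3,0,0,0,0,0,0,0.3,0,0,0,0]'

```text
clock: 9.95
tcp_pos: [0.6084, 0.0533, 0.1788]
orientation: [0.0, 0.65, 0.76, 0.0]
wrist_force: [-2.0, 0.4, -7.4]
finger_gap: 0.0094
```

Request:
send_rows --series '[0,0,0.05,0,0,0,0,0,0,0.1,0,0,0,0,0,0,0.15,0,0,0,0,0,0,0.15,0,0,0,0]'

```text
clock: 10.28
tcp_pos: [0.6084, 0.0533, 0.1783]
orientation: [0.0, 0.65, 0.76, 0.0]
wrist_force: [-2.7, 0.9, -2.3]
finger_gap: 0.0093
```

Request:
send_rows --series '[0,0,0.05,0,0,0,0,0,0,0.1,0,0,0,0,0,0,0.15,0,0,0,0,0,0,0.15,0,0,0,0]'

```text
clock: 10.62
tcp_pos: [0.6084, 0.0532, 0.177]
orientation: [0.001, 0.65, 0.76, 0.0]
wrist_force: [-3.2, -0.1, 1.2]
finger_gap: 0.0091
```

Request:
send_rows --series '[0,0,0.1,0,0,0,0,0,0,0.2,0,0,0,0,0,0,0.2,0,0,0,0,0,0,0.2,0,0,0,0]'

```text
clock: 10.95
tcp_pos: [0.6084, 0.0532, 0.1766]
orientation: [0.001, 0.65, 0.76, 0.001]
wrist_force: [-5.7, -0.1, 9.8]
finger_gap: 0.0096
```

Request:
send_rows --series '[0,0,0.1,0,0,0,0,0,0,0.2,0,0,0,0,0,0,0.2,0,0,0,0,0,0,0.2,0,0,0,0]'

```text
clock: 11.28
tcp_pos: [0.6085, 0.0532, 0.1764]
orientation: [0.002, 0.65, 0.76, 0.001]
wrist_force: [-9.3, 0.6, 17.2]
finger_gap: 0.0094
```

```bash
python3 - <<'E'
from h import *
s=get_state();print(s["tcp_pos"],s["wrist_force"],s["ft_torque"])
for n in("wrist","scene","side"): cv2.imwrite(f"pics/{n}6.png",read_camera(n))
a=cv2.imread("pics/wrist6.png")[100:400,200:440];b=cv2.imread("pics/scene6.png")[140:215,260:335];c=cv2.imread("pics/side6.png")[140:215,260:335]
f=lambda x,k:cv2.resize(x,None,fx=k,fy=k,interpolation=cv2.INTER_CUBIC)
o=np.zeros((600,800,3),np.uint8);o[:,:480]=f(a,2);o[:300,480:780]=f(b,4);o[300:,480:780]=f(c,4);cv2.imwrite("pics/v10.png",o)
E
```

```text
[0.60849096 0.05322106 0.1764092 ] [-9.28287157  0.61197216 17.23467154] [0.0167502  2.26660696 0.07276338]
```

View pics/v10.png

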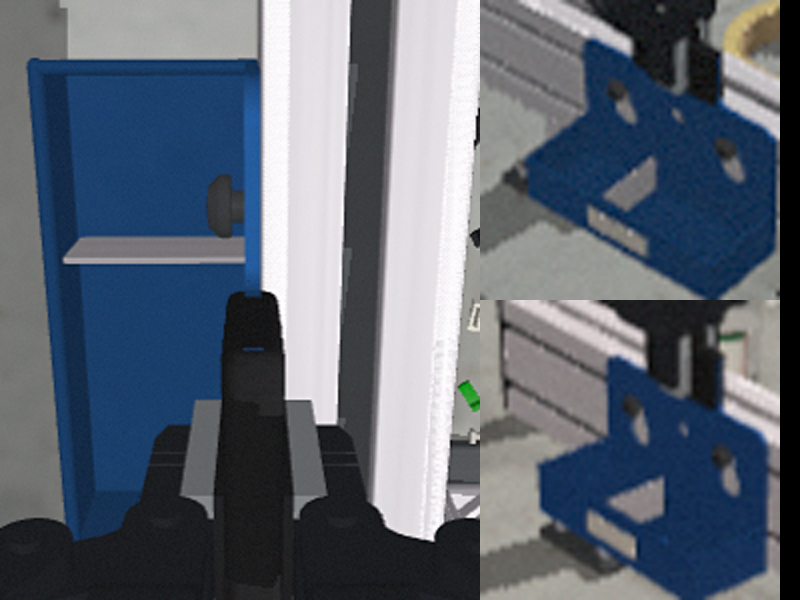

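Request:
send_rows --series '[0,0,-0.15,0,0,0,0,0,0,-0.3,0,0,0,0,0,-0.05,-0.35,0,0,0,0,0,-0.05,-0.35,0,0,0,0]'

```text
clock: 11.77
tcp_pos: [0.6084, 0.0532, 0.1768]
orientation: [0.001, 0.65, 0.76, 0.001]
wrist_force: [-3.0, 0.4, 6.3]
finger_gap: 0.0087
```

Request:
send_rows --series '[0,0,-0.1,0,0,0,0,0,0,-0.1,0,0,0,0.15,0,0,-0.1,0,0,0,0.3,0,0,-0.1,0,0,0,0.35,0,0,-0.1,0,0,0,0.35,0,0,-0.1,0,0,0,0.35,0,0,-0.1,0,0,0,0.35]'

```text
clock: 12.35
tcp_pos: [0.6076, 0.0531, 0.1767]
orientation: [0.0, 0.65, 0.76, 0.0]
wrist_force: [-1.2, 0.8, -0.0]
finger_gap: 0.03
```

Request:
send_rows --series '[0,0,-0.5,0,0,0,0.35,0,0,-1.5,0,0,0,0.35,0,0,-3,0,0,0,0.35,0,0,-5,0,0,0,0.35,0,0,-8,0,0,0,0.35,0,0,-11,0,0,0,0.35,0,0,-12,0,0,0,0.35,0,0,-12,0,0,0,0.35]'

```text
clock: 13.02
tcp_pos: [0.6092, 0.0531, 0.3018]
orientation: [0.003, 0.65, 0.76, 0.002]
wrist_force: [-0.6, -0.3, 0.3]
finger_gap: 0.0296
```

```bash
python3 - <<'E'
from h import *
s=get_state();print(s["tcp_pos"],s["wrist_force"],s["ft_torque"],s["clock"])
for n in("wrist","scene","side"): cv2.imwrite(f"pics/{n}7.png",read_camera(n))
a=cv2.imread("pics/wrist7.png");b=cv2.imread("pics/scene7.png")[140:215,260:335];c=cv2.imread("pics/side7.png")[140:215,260:335]
f=lambda x,k:cv2.resize(x,None,fx=k,fy=k,interpolation=cv2.INTER_CUBIC)
o=np.zeros((600,800,3),np.uint8);o[:360,:480]=f(a,.75);o[:300,480:780]=f(b,4);o[300:,480:780]=f(c,4);cv2.imwrite("pics/v11.png",o)
for n in("scene","side"):
    A=cv2.imread(f"pics/{n}6.png");B=cv2.imread(f"pics/{n}7.png")
    def holes(im):
        im=im.astype(int);bl=((im[...,0]-im[...,2])>35).astype(np.uint8);r=np.zeros_like(bl);r[150:225,255:340]=bl[150:225,255:340]
        M=cv2.moments(r,True);return round(M["m10"]/M["m00"],2),round(M["m01"]/M["m00"],2),M["m00"]
    print(n,holes(A),holes(B))
    A0=cv2.imread(f"pics/{n}3.png")
    df=cv2.absdiff(A0,B).max(2);print("bench diff px right/low:",(df[270:,330:]>50).sum(),(df[240:300,200:260]>50).sum())
E
```

```text
[0.60917023 0.05310657 0.30179795] [-0.64555714 -0.32425621  0.26563637] [-0.03408013  0.00245649  0.0289882 ] 13.0167
scene (305.91, 183.51, 2171.0) (305.87, 183.18, 2194.0)
bench diff px right/low: 0 42
side (306.92, 186.56, 1925.0) (306.84, 186.27, 1925.0)
bench diff px right/low: 0 70
```

View pics/v11.png

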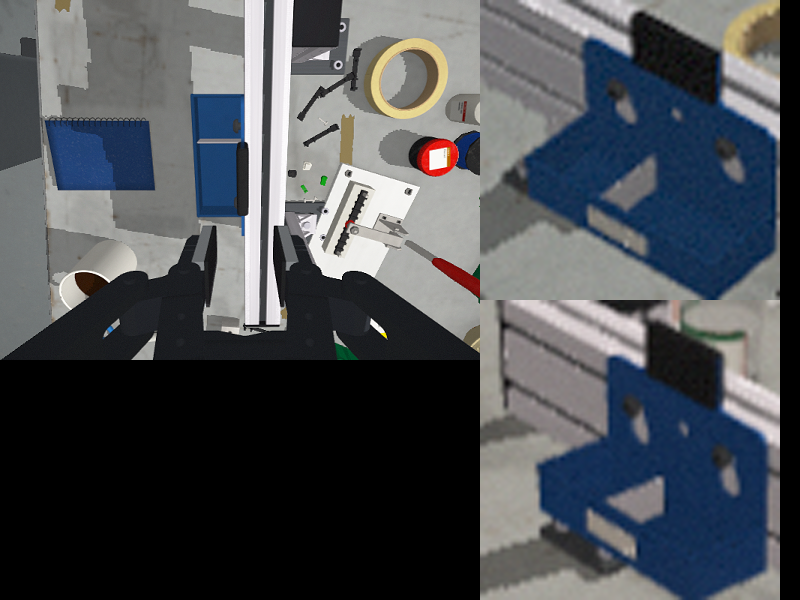

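```bash
python3 - <<'E'
import cv2,numpy as np
for n,(x,y,w,h) in(("scene",(268,178,62,40)),("side",(270,182,60,36))):
    A,B=[cv2.cvtColor(cv2.imread(f"pics/{n}{k}.png"),6).astype(np.float32) for k in(6,7)]
    for nm,(X,Y,W,H) in(("tray",(x,y,w,h)),("ref notebook",(205,240,90,50)),("ref tools",(380,300,140,120))):
        M=np.eye(2,3,dtype=np.float32)
        try: c,M=cv2.findTransformECC(B[Y:Y+H,X:X+W],A[Y:Y+H,X:X+W],M,cv2.MOTION_TRANSLATION);print(n,nm,round(c,3),-M[:,2])
        except cv2.error as e: print(n,nm,"fail")
E
```

```text
scene tray 0.999 [-0.04911597 -0.09011228]
scene ref notebook 0.97 [-0.04113106  0.08111406]
scene ref tools 1.0 [ 0.01185315 -0.00136469]
side tray 0.998 [-0.05041432 -0.07750849]
side ref notebook 0.999 [0.02107998 0.02164081]
side ref tools 1.0 [0.00434874 0.00574189]
```

Request:
send_rows --series '[0,0,0,0,0,0,0,0,0,1,0,0,0,0,0,0,3,0,0,0,0,0,0,5,0,0,0,0,0,0,7,0,0,0,0,0,0,8,0,0,0,0,0,0,8.5,0,0,0,0,0,0,8.8,0,0,0,0,0,0,8.8,0,0,0,0,0,0,8.8,0,0,0,0]'

```text
clock: 14.0
tcp_pos: [0.608, 0.0531, 0.2097]
orientation: [0.001, 0.65, 0.76, 0.0]
wrist_force: [0.4, -0.0, -0.2]
finger_gap: -0.0003
```

Request:
send_rows --series '[0,0,0.1,0,0,0,0,0,0,0.2,0,0,0,0,0,0,0.3,0,0,0,0,0,0,0.4,0,0,0,0,0,0,0.45,0,0,0,0,0,0,0.45,0,0,0,0]'

```text
clock: 14.5
tcp_pos: [0.6091, 0.0532, 0.2074]
orientation: [0.002, 0.65, 0.76, 0.002]
wrist_force: [-1.1, 0.5, 11.0]
finger_gap: 0.0
```

Request:
send_rows --series '[0,0,0.1,0,0,0,0,0,0,0.2,0,0,0,0,0,0,0.25,0,0,0,0,0,0,0.25,0,0,0,0]'

```text
clock: 14.83
tcp_pos: [0.6103, 0.0533, 0.2071]
orientation: [0.004, 0.65, 0.76, 0.003]
wrist_force: [-2.0, 0.3, 19.0]
finger_gap: -0.0
```

Request:
send_rows --series '[0,0,-0.3,0,0,0,0,0,0,-0.8,0,0,0,0,0,0,-1.5,0,0,0,0,0,0,-3,0,0,0,0,0,0,-6,0,0,0,0,0,0,-9.5,0,0,0,0,0,0,-9.5,0,0,0,0,0,0,-9.5,0,0,0,0]'

```text
clock: 15.5
tcp_pos: [0.6088, 0.053, 0.2994]
orientation: [0.002, 0.65, 0.76, 0.001]
wrist_force: [-0.0, -0.0, -1.3]
finger_gap: 0.0002
```

```bash
python3 - <<'E'
from h import *
s=get_state();print(s["tcp_pos"],s["wrist_force"],s["clock"])
for n in("scene","side"): cv2.imwrite(f"pics/{n}8.png",read_camera(n))
for n,(X,Y,W,H) in(("scene",(268,178,62,40)),("side",(270,182,60,36))):
  B=cv2.cvtColor(cv2.imread(f"pics/{n}8.png"),6).astype(np.float32)
  for k in(6,7):
    A=cv2.cvtColor(cv2.imread(f"pics/{n}{k}.png"),6).astype(np.float32)
    c,M=cv2.findTransformECC(B[Y:Y+H,X:X+W],A[Y:Y+H,X:X+W],np.eye(2,3,dtype=np.float32),cv2.MOTION_TRANSLATION);print(n,k,round(c,4),-M[:,2])
E
```

```text
[0.6087862  0.05303266 0.29935911] [-0.02990404 -0.0285136  -1.26109278] 15.5
scene 6 0.998 [-0.19551754  0.13300706]
scene 7 0.998 [-0.17500445  0.22564563]
side 6 0.9975 [-0.13234884  0.12021799]
side 7 0.997 [-0.12258611  0.2255158 ]
```

```bash
python3 -c "
from workcell import *
print(hand_in())"
```

```text
the job is handed in; nothing more can be done
None
```

The blue tray is hanging on the rail with both screw heads through its keyholes and the slots down on the screws. I let go, backed the arm about 9 cm clear above it, and handed the job in at about 15.5 s of the 64 s allowed.

I held the tray by its grip and squared it to the rail. I slid it on until I felt the spring ball at about 5 N, then pressed it down until it stopped. After letting go I pressed once more on the top of the grip with the fingers shut, at about 19 N, and lifted off.

**Checks that agreed**
- **Travel:** the tray went down about 17.7 mm from where the heads entered, then stopped hard.
- **Height:** the last press put the tray's underside at about 85 mm. Fully home should be 86 mm.
- **Force:** the highest wrist reading was about 20 N in total, and it was near zero once the arm was clear.
- **Pictures after release:** both heads show in the tops of the slots. The mug and notebook look in place, and the bench tools' part of the pictures did not change.

**Checks that disagreed or were weak**
- The scene and side cameras put the screws 3 to 5 mm off the wrist camera's estimate along the rail. I went by the wrist camera, and the heads passed through without touching.
- Letting go seemed to lift the tray by about 0.2 mm, which is why I pressed again. That press moved it a few tenths of a millimetre. In the pictures the shift is down and to the left, so part of it could be a slight tilt.
- I never saw the ball drop into its hole. I only inferred it from the ball's push falling from about 5 N to 2 N near the end of travel.

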